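# Click the drill's clutch collar round to its mark

### The arm

A 6-joint arm with a two-finger parallel gripper is mounted at the origin on the work surface. World frame = base frame: x ahead of the robot, y to its left, z up, the work surface at z = 0. Lengths are in m, angles in rad, forces in N, time in s.
With the tool pointing down it reaches from about 0.35 to 0.975 m from the base axis. Payload 4.9 kg.
Tool frame: the origin (TCP) lies at the very end of the fingers, on their centre line; the grasp point (between the pads) lies ctrl.grip_point_offset behind it (ctrl.grip_point_offset is the distance from the TCP to the grasp point, in m); z points along the fingers, y is the direction in which the jaws open and shut (so a half turn about z gives the same grasp; the last joint's range is limited). The gripper opens to 85 mm and grips with 20 to 120 N. Pads are 22 mm wide; open, the fingers measure 114 mm over their backs; the gripper's body (76 mm by 85 mm) begins 54 mm behind the grasp point. The pads swing forward as they close: fully open they stand 13 mm farther back than shut.
Start: joints at [-1.279, 0.053, 1.613, -0, 1.476, -0.119], TCP at [0.25, -0.573, 0.231] pointing down, gripper open.
Joint ranges: [-3.01, 3.01], [-1.01, 2.22], [0.06, 2.58], [-1.02, 4.17], [0.09, 2.62], [-3.14, 3.14]. Speed limits (rad/s): [2.57, 2.57, 3.14, 3.14, 3.14, 3.14].

### API

Orientations are given as a rotation vector (axis times angle).
In Python, from station import ctrl gives the robot as it stands. The module is installed in compiled form; this text tells all that it offers.
- The arm moves only by the shell command python3 -m creep 'ROWS' [FORCE]. ROWS is JSON, a list of rows, each a list of 5 numbers: the closure in counts, from 0 (fully open) to 255 (shut), then the shift along the tool's x, y, z in mm, then the turn about the tool's z in rad. A call has 1 to 12 rows; each row is the pose to reach, as a shift and turn from the pose commanded when the call began, along the tool's axes at that moment; what a row does not reach only later rows make up. A row lasts 1/12 s, in which the tool goes at most 41.7 mm and 7.16 degrees, less where a joint would pass 70% of its speed; a pose out of reach is approached as far as the arm can. A call with a gripper value outside its range is refused whole. The fingers move at their own pace and stop on an object; FORCE is the grip in N (left out, the last holds). Time passes only in rows, so rows that repeat a pose let the fingers close. It gives the time, the measured TCP pose, the force and the opening at its end, in the units of the state.
- ctrl.get_obs(): the state, without advancing time (a new reading comes with each control period).
- ctrl.get_image(name): name is "scene" or "top"; returns the picture (480x640x3 uint8, red, green, blue); there is no depth.
- ctrl.calibration(name): a dict with "fx", "fy", "cx", "cy" (pixels), "R" (3x3) and "t" (3): a world point X has camera coordinates R X + t. Camera axes: x right, y down, z forward; pixel columns grow to the right and rows downward; lengths in m; the calibration is good to about 2 mm. A picture is of the moment at which its call begins. calibration takes no time and is no camera call.
- ctrl.finish_job(): hands the job in, once; it reports no verdict.
Trained networks look in the newest picture that a camera, given by its name, has taken for a name from the list of things; names that differ only in an ending like _2 or _b are one class to them, and where a whole thing is asked for, a point or a joint stands for the part that bears it (a point fixed in the world has none). Each returns a list of dicts, best first, with "conf" (0 to 1); they miss things now and then, are a little off and sometimes report something else, mostly with a low value. They report only what shows in the picture. A call takes as long as a camera call.
- ctrl.boxes_of(camera, label): "rect" ([left, top, width, height] in pixels, round what is visible of it).
- ctrl.outline_of(camera, label): "mask" (480x640 bool, what is visible of it) and "rect" ([left, top, width, height] in pixels, round what is visible of it).
The state is a dict: "t": time; "q": joint angles; "dq": joint speeds; "effort": joint torques, N m; "tool_pos": TCP position; "tool_rot": TCP orientation; "contact_force": force on the tool from outside, world axes, zero at the start; "wrist_torque": the same for the moment, N m; "opening": finger opening in m.
Only numpy, scipy, OpenCV 4.12 (cv2) and the standard library are available. Lean on these libraries where they do the work, as an engineer would, in place of code of your own. Each camera call takes 0.05 s, during which the arm holds its last target. There are 200 camera calls.

### The job

The cordless drill stands on its battery on the bench. With a fingertip, flick the edge of its ribbed clutch collar round by as many clicks as it takes until the wide pale bar on the collar rests in line with the arrow on top of the drill's housing, then take the hand away. Do not pinch the collar between the fingers, do not lift, tip over or shove the drill, and leave the spray can, the mug and the abrasive disc where they are.

Things in the scene. Friction and masses are not known exactly. Their poses are not given: they have to be found in the camera images.
- drill: Loose pistol-shaped cordless drill, blue and black, 2 kg, 185 mm long, standing upright on its battery pack (128 mm along x, 78 along y, 56 high). Origin: centre of the pack's underside, on the bench. x runs along the spindle to the chuck, z up; spindle axis 185 mm up. Nothing holds it: a sideways push of more than about 3.5 N on the collar would tip it over.
- clutch_collar (a joint): Turn (rad) of the collar about the spindle: 0 with its bar in line with the arrow; starts 2 to 4 clicks short (negative). Grows as the collar's top moves towards the drill's +y. Clicks every 18 degrees (0.314 rad, 9.1 mm at the rim), at 0 and its multiples, also beyond 0; let go, it falls into the nearest. About 1.3 N along the rubber rim turns it: press 5 to 7 N and drag. Stops at -2.5 and 2.5.
- collar_top (a point): Topmost point of the collar's rim, mid-width, 214 mm above the bench; fixed to the drill (does not turn). The clutch collar is a black wheel of 58 mm diameter, 24 mm wide (drill x 23 to 47 mm), with 39 fine ribs 1.8 mm high, two per click, and the pale bar in the place of one.
- collar_bar (a point): Middle of the outer face of the collar's pale flat bar (6 mm wide, 23 mm along the spindle), 29 mm from the spindle axis; turns with the collar. At the start it lies on the drill's -y side of the top; at the goal it is at the very top.
- arrow_tip (a point): Tip of the small white moulded arrow on the top of the gear housing, beside the collar, pointing at the collar; 213 mm above the bench.
- spray_can: Spray can, 65 mm diameter, 193 mm high, standing beyond the chuck; origin at the centre of its underside. Bystander.
- mug: White mug, 82 mm diameter, 95 mm high, standing behind the drill's motor; origin at the centre of its underside. Bystander.
- flap_disc: Abrasive flap disc lying flat, 115 mm diameter, 12 mm high, on the drill's -y side; origin at the centre of its underside. Bystander.
- collar_centre (a point): Centre of the collar, on the spindle axis, 185 mm above the bench and 35 mm ahead of the drill's origin. In front of the collar is the chuck (radius 22 mm, drill x 48 to 103 mm), behind it the gear housing (radius 27 mm, x 3 to 22 mm), then the motor housing (radius 33 mm, x -85 to 3 mm, with a switch on top up to 221 mm above the bench).

How it is judged:
At the end, for the whole second after the job is handed in: The collar is at rest on the click where its bar is in line with the arrow (within 0.1 rad, a third of a click), and the drill stands still and upright on its battery, at most 30 mm from where it was (value of joint clutch_collar between -0.1 and 0.1 rad and velocity of joint clutch_collar between -0.1 and 0.1 rad/s and angle between drill's own z axis and vertical below 0.05 rad and height (world z) of drill below 0.004 m and linear speed of drill below 0.02 m/s and distance of drill from where it was at the start of the episode below 0.03 m); the robot touches nothing.
It fails at once if the drill is lifted off the bench by more than 10 mm (height (world z) of drill above 0.01 m).
It fails at once if the drill is tipped by more than 0.2 rad (angle between drill's own z axis and vertical above 0.2 rad).
It fails at once if the drill is shoved more than 30 mm (distance of drill from where it was at the start of the episode above 0.03 m).
It fails at once if the collar is taken between the fingers instead of flicked at its edge (contact force between the fingers and drill above 0.5 N and distance between the grasp point and collar_centre below 0.034 m).
It fails at once if the spray can, the mug or the abrasive disc is moved more than 20 mm, or the can or mug tipped (distance of any of spray_can, mug, flap_disc from where it was at the start of the episode above 0.02 m or angle between any of spray_can, mug's own z axis and vertical above 0.3 rad).
It also fails if it takes over 48 s, if anything falls off the work surface, if the arm or the gripper's body presses on something with over 40 N, if the wrist force passes 120 N, or if a joint passes its speed limit or range.

## Working session

There is one attempt and no reset: what is moved stays moved. The work goes in short steps, Python scripts to look and compute and a shell command to move; the robot and the scene stay as the last step left them, time stands still between calls to the robot, and variables do not carry over. Pictures are saved under pics/ and viewed, about 8 in all and at most 12, crops included, and the job is handed in when it is done.

```bash
mkdir -p pics; cat > h.py <<'E'
import numpy as np,cv2
from station import ctrl
from scipy.spatial.transform import Rotation as Ro
def proj(c,X):
    k=ctrl.calibration(c);p=np.array(k["R"])@np.array(X)+np.array(k["t"]).ravel()
    return np.array([k["fx"]*p[0]/p[2]+k["cx"],k["fy"]*p[1]/p[2]+k["cy"]])
def back(c,uv,z):
    k=ctrl.calibration(c);R=np.array(k["R"]);t=np.array(k["t"]).ravel()
    d=R.T@np.array([(uv[0]-k["cx"])/k["fx"],(uv[1]-k["cy"])/k["fy"],1]);o=-R.T@t
    return o+d*(z-o[2])/d[2]
def save(c,n,crop=None,s=1):
    im=ctrl.get_image(c)[:,:,::-1].copy()
    if crop: x,y,w,h=crop; im=im[y:y+h,x:x+w]
    cv2.imwrite("pics/"+n,cv2.resize(im,None,fx=s,fy=s,interpolation=cv2.INTER_CUBIC))
E
python3 - <<'E'
from h import *
a=ctrl.get_image("scene");b=ctrl.get_image("top")
cv2.imwrite("pics/s0.png",a[:,:,::-1]);cv2.imwrite("pics/t0.png",b[:,:,::-1])
for c in("scene","top"):
    k=ctrl.calibration(c);print(c,k["fx"],-np.array(k["R"]).T@np.array(k["t"]).ravel())
    for l in("drill","collar_top","collar_bar","arrow_tip","clutch_collar","spray_can","mug","flap_disc"):
        print(l,[(np.round(r["rect"]),round(r["conf"],2)) for r in ctrl.boxes_of(c,l)[:2]])
print(ctrl.grip_point_offset,ctrl.get_obs())
E
```

```text
scene 525.3099412495834 [ 1.12480671 -0.69375891  0.80680887]
drill [(array([284., 165.,  74., 111.]), 0.75), (array([338., 272.,  50.,  36.]), 0.32)]
collar_top [(array([288., 170.,  72., 102.]), 0.64)]
collar_bar [(array([225., 259.,  61.,  62.]), 0.74), (array([326., 172.,  19.,  29.]), 0.5)]
arrow_tip [(array([288., 168.,  69., 105.]), 0.76)]
clutch_collar [(array([325., 169.,  24.,  30.]), 0.55), (array([284., 166.,  73., 108.]), 0.47)]
spray_can [(array([286., 169.,  74., 102.]), 0.7), (array([356., 140.,  25.,  81.]), 0.61)]
mug [(array([227., 258.,  58.,  61.]), 0.61), (array([324., 172.,  22.,  29.]), 0.49)]
flap_disc [(array([337., 272.,  53.,  36.]), 0.91)]
top 579.60783274508 [0.39539507 0.02188623 1.09539182]
drill [(array([201., 235., 117.,  64.]), 0.75)]
collar_top [(array([200., 233., 119.,  64.]), 0.7)]
collar_bar [(array([232., 236.,  21.,  38.]), 0.61)]
arrow_tip [(array([199., 233., 120.,  61.]), 0.93), (array([235., 238.,  17.,  35.]), 0.34)]
clutch_collar [(array([230., 233.,  21.,  40.]), 0.79), (array([203., 235., 115.,  63.]), 0.33)]
spray_can [(array([118., 269.,  61.,  44.]), 0.76)]
mug [(array([355., 227.,  58.,  55.]), 0.93)]
flap_disc [(array([259., 167.,  62.,  59.]), 0.86)]
0.0187 {'t': 0.9, 'q': array([-1.27903154e+00,  5.26750106e-02,  1.61286976e+00, -1.09278929e-05,
        1.47600409e+00, -1.18996509e-01]), 'dq': array([ 2.66559402e-04, -8.12677814e-05, -4.20211172e-04,  7.13135685e-04,
       -6.42279247e-04,  9.96921444e-05]), 'effort': array([ 1.34830039e-03, -3.93674397e+01, -3.70470858e+01,  9.25801533e-05,
        4.91635183e-04, -2.35835518e-05]), 'tool_pos': array([ 0.24956464, -0.573004  ,  0.23133717]), 'tool_rot': array([ 3.07552317e+00,  6.40688343e-01, -1.10888657e-05]), 'contact_force': array([-0.37937397, -0.18831697, -0.04059924]), 'wrist_torque': array([ 0.0033842 ,  0.02092008, -0.05053833]), 'opening': 0.08510311265061683}
```

```bash
python3 - <<'E'
from h import *
im=cv2.imread("pics/t0.png")
cv2.imwrite("pics/tc.png",cv2.resize(im[160:320,110:420],None,fx=2.5,fy=2.5,interpolation=cv2.INTER_CUBIC))
c=cv2.resize(im[220:300,190:290],None,fx=8,fy=8,interpolation=cv2.INTER_CUBIC)[:600]
cv2.imwrite("pics/tcc.png",c)
cv2.imwrite("pics/s0c.png",cv2.imread("pics/s0.png"))
E
```

```text
(no output)
```

View pics/tc.png

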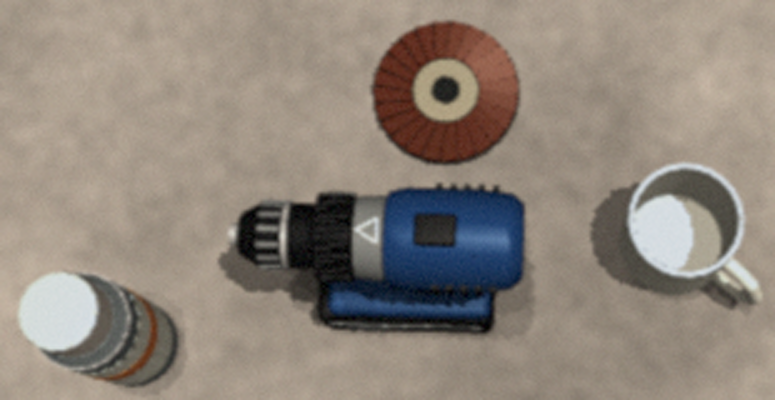

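View pics/tcc.png

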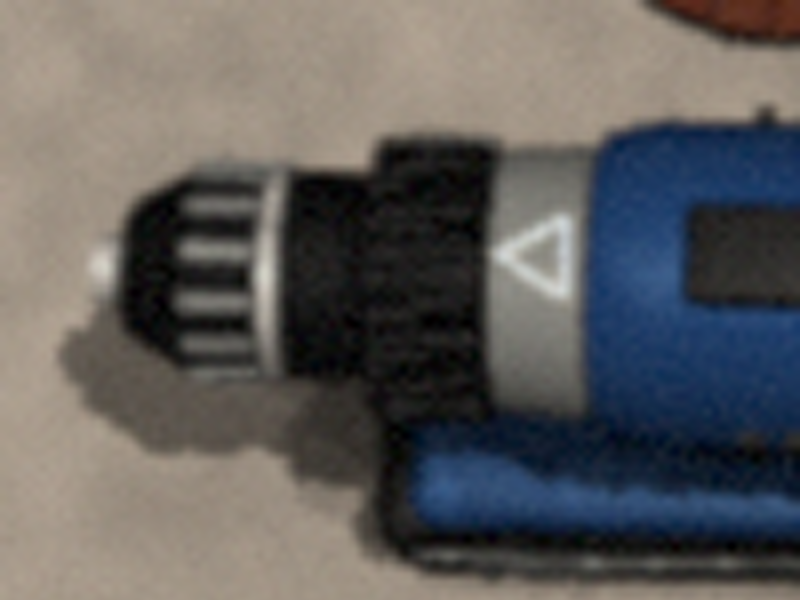

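View pics/s0c.png

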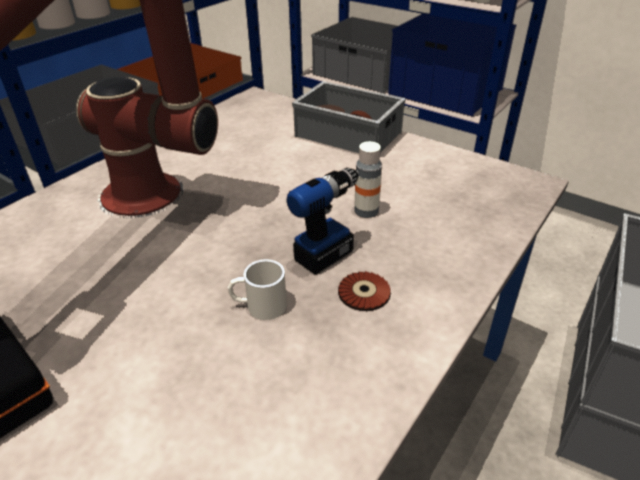

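The views show the drill with its chuck to the left in the top view: collar about (244,254), white arrow tip about (252,252). The disc is on the drill's -y side, the can is beyond the chuck and the mug is behind the motor. The bar isn't visible from the top. Next I'll work out positions and look closely at the collar in the scene view.

```bash
python3 - <<'E'
from h import *
k=ctrl.calibration("top");print(np.round(k["R"],3))
tip=back("top",(190+492/8,220+255/8),.213)
ch=back("top",(190+100/8,220+265/8),.185)   # chuck end centre
mot=back("top",(110+525/2.5,160+240/2.5),.185)
print("tip",tip,"chuckend",ch,"motorback",mot)
d=(ch-mot)[:2];print("len",np.hypot(*d),"yaw",np.degrees(np.arctan2(d[1],d[0])))
for n,uv,z in(("can top",(110+58/2.5,160+312/2.5),.193),("mug",(110+686/2.5,160+220/2.5),.095),("disc",(110+446/2.5,160+92/2.5),.012)):print(n,back("top",uv,z))
# collar rim edges at spindle height
for v in (137,425): print(back("top",(190+435/8,220+v/8),.185))
print(proj("scene",tip))
im=cv2.imread("pics/s0.png")
cv2.imwrite("pics/sc.png",cv2.resize(im[155:215,280:370],None,fx=8,fy=8,interpolation=cv2.INTER_CUBIC))
E
```

```text
[[-0.162 -0.987  0.001]
 [-0.966  0.159 -0.206]
 [ 0.203 -0.035 -0.978]]
tip [0.57610645 0.09468843 0.213     ] chuckend [0.59252081 0.1744787  0.185     ] motorback [ 0.55747809 -0.00990744  0.185     ]
len 0.1876865499657766 yaw 79.23922776589876
can top [0.55830876 0.28625017 0.193     ]
mug [ 0.56922724 -0.12715246  0.095     ]
disc [0.7133512  0.02549491 0.012     ]
[0.60757514 0.10493338 0.185     ]
[0.54971779 0.11291787 0.185     ]
[330.44615507 175.0391973 ]
```

View pics/sc.png

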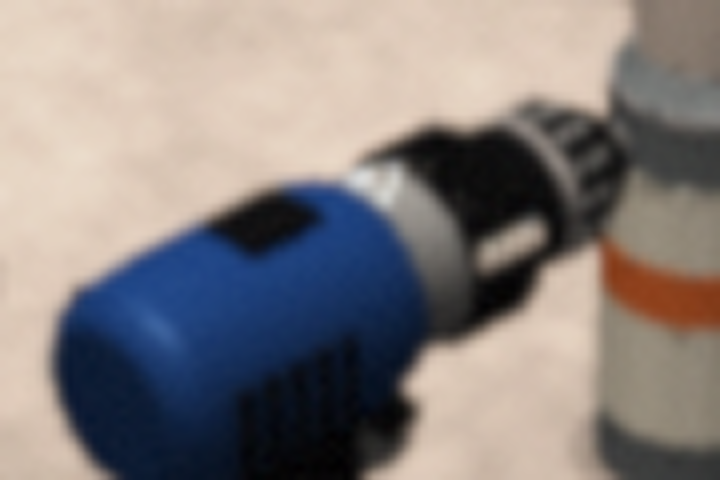

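The bar shows at scene pixel ≈(344,185.6), on the collar's -y side. I'll compare it with predicted positions for each click.

```bash
cat >> h.py <<'E'
def bar(cc,yaw,th,r=.029):
    ey=np.array([-np.sin(yaw),np.cos(yaw),0]);return np.array(cc)+r*(np.sin(th)*ey+np.cos(th)*np.array([0,0,1]))
E
python3 - <<'E'
from h import *
yaw=np.radians(80.5);cc=np.array([.5787,.1085,.185])
for n in range(0,6):
  print(-n*18,proj("scene",bar(cc,yaw,-n*np.pi/10)),proj("top",bar(cc,yaw,-n*np.pi/10)))
print("tip pred",cc+[0,0,.028]-.013*np.array([np.cos(yaw),np.sin(yaw),0]))
o=ctrl.get_obs();R=Ro.from_rotvec(o["tool_rot"]).as_matrix();print(np.round(R,3))
E
```

```text
0 [335.11007183 172.22977172] [242.35056475 251.5527098 ]
-18 [338.11040036 174.33253205] [242.6351804  246.05042118]
-36 [340.81689247 177.37478264] [243.11691829 241.49054835]
-54 [342.94668603 181.04541348] [243.74213962 238.32995007]
-72 [344.27897668 184.9628213 ] [244.44392973 236.85605462]
-90 [344.68154953 188.72117909] [245.15084275 237.16846319]
tip pred [0.57655438 0.09567829 0.213     ]
[[ 0.917  0.399  0.   ]
 [ 0.399 -0.917 -0.   ]
 [-0.     0.    -1.   ]]
```

The bar matches −72°, so it is 4 clicks short. The measured points agree with the given sizes (collar diameter 58 mm, drill length 188 mm, tip prediction within 1 mm). I'll use shut fingers as the fingertip, with tool x along the spindle. Next I'll work out the approach.

```bash
cat >> h.py <<'E'
YAW=np.radians(80.5);CC=np.array([.5787,.1085,.185])
EX=np.array([np.cos(YAW),np.sin(YAW),0]);EY=np.array([-np.sin(YAW),np.cos(YAW),0])
def to(y,z,x=0):
    o=ctrl.get_obs();R=Ro.from_rotvec(o["tool_rot"]).as_matrix()
    T=CC+x*EX+y*EY;T[2]=z
    a=np.arctan2(R[1,0],R[0,0])-YAW
    print("shift mm",np.round(1000*R.T@(T-o["tool_pos"]),1),"turn",round(a,3),"t",o["t"],"F",np.round(o["contact_force"],2))
    l=1000*(o["tool_pos"]-CC);print("drill-frame x,y",np.round([l@EX,l@EY],1),"z",round(1000*o["tool_pos"][2],2))
E
python3 -c "
from h import *
to(-.009,.26)"
```

```text
shift mm [ 581.4 -488.5  -28.7] turn -0.994 t 0.9 F [-0.38 -0.19 -0.04]
drill-frame x,y [-726.5  212.1] z 231.34
```

```bash
python3 -m creep '[[255,20,-15,-40,0],[255,60,-50,-60,-0.1],[255,90,-75,-60,-0.2],[255,120,-100,-60,-0.3],[255,150,-126,-60,-0.4],[255,180,-151,-60,-0.5],[255,210,-176,-60,-0.6],[255,240,-202,-60,-0.7],[255,270,-227,-60,-0.8],[255,300,-252,-60,-0.9],[255,330,-277,-60,-0.994],[255,360,-302,-60,-0.994]]' 20
python3 -c "
from h import *
to(-.009,.26)"
```

```text
t: 1.9
tool_pos: [0.4595, -0.1504, 0.2917]
tool_rot: [2.394, 2.033, 0.001]
contact_force: [0.6, -0.5, -0.1]
opening: -0.0001
shift mm [274.8  84.6  31.7] turn 0.003 t 1.9 F [ 0.6  -0.47 -0.11]
drill-frame x,y [-275.    74.8] z 291.67
```

```bash
python3 -m creep '[[255,35,11,0,0],[255,70,22,0,0],[255,105,33,0,0],[255,140,44,0,0],[255,175,55,5,0],[255,210,66,10,0],[255,240,76,15,0],[255,260,82,22,0],[255,272,84,31,0],[255,272,84,31,0],[255,272,84,31,0]]'
python3 -c "
from h import *
to(-.009,.216)"
```

```text
t: 2.82
tool_pos: [0.5862, 0.1018, 0.2592]
tool_rot: [-2.397, -2.03, 0.003]
contact_force: [0.5, -0.5, 0.5]
opening: 0.0002
shift mm [ 5.4  0.6 43.2] turn 0.0 t 2.8167 F [ 0.47 -0.48  0.54]
drill-frame x,y [-5.3 -8.5] z 259.17
```

```bash
python3 -m creep '[[255,5.4,0.5,10,0],[255,5.4,0.5,25,0],[255,5.4,0.5,35,0],[255,5.4,0.5,40,0],[255,5.4,0.5,40,0],[255,5.4,0.5,40,0]]'
python3 -c "
from h import *
to(-.009,.214)
save('scene','a1.png',(290,120,100,75),8)"
```

```text
t: 3.32
tool_pos: [0.5881, 0.1068, 0.2202]
tool_rot: [-2.399, -2.029, 0.0]
contact_force: [0.6, 0.6, 0.5]
opening: 0.0004
shift mm [ 0.2 -0.5  6.2] turn -0.001 t 3.3167 F [0.63 0.56 0.48]
drill-frame x,y [-0.2 -9.5] z 220.22
```

View pics/a1.png

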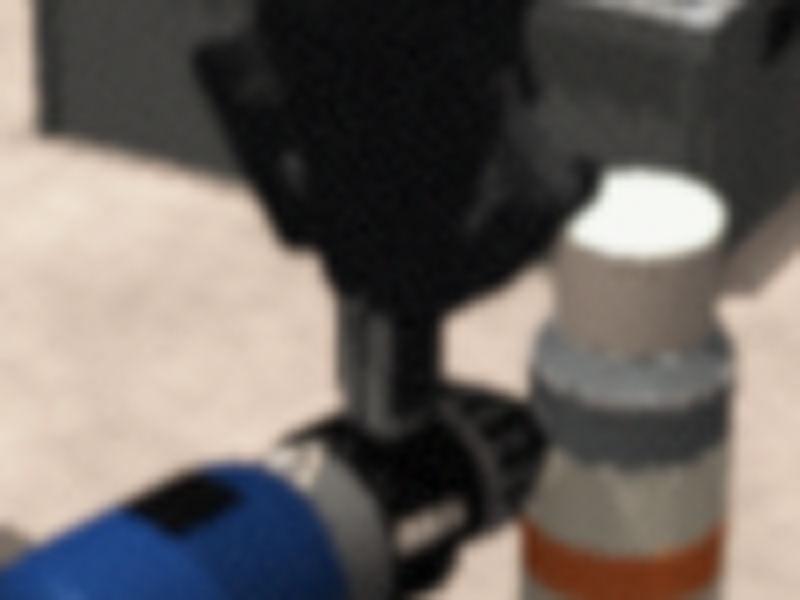

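The shut fingertip is right above the collar, with the bar at crop (430,525) still on the -y side. Now descending to touch.

```bash
python3 -m creep '[[255,0,0,2,0],[255,0,0,4,0],[255,0,0,5,0],[255,0,0,5,0],[255,0,0,5,0]]'; python3 -m creep '[[255,0,0,0.5,0],[255,0,0,0.5,0]]'; python3 -m creep '[[255,0,0,0.5,0],[255,0,0,0.5,0]]'
```

```text
t: 3.78
tool_pos: [0.5882, 0.1073, 0.2153]
tool_rot: [-2.398, -2.03, 0.0]
contact_force: [0.4, -0.7, 0.5]
opening: -0.0001
t: 3.95
tool_pos: [0.5882, 0.1073, 0.2148]
tool_rot: [2.398, 2.03, -0.0]
contact_force: [0.1, 0.9, -0.2]
opening: 0.0001
t: 4.12
tool_pos: [0.5882, 0.1073, 0.2142]
tool_rot: [-2.398, -2.03, 0.0]
contact_force: [-0.5, -0.3, -0.6]
opening: 0.0002
```

```bash
for i in 1 2; do python3 -m creep '[[255,0,0,0.3,0],[255,0,0,0.3,0]]' | grep -E "pos|force"; done
```

```text
tool_pos: [0.5882, 0.1073, 0.2139]
contact_force: [-0.3, 0.2, -0.0]
tool_pos: [0.5883, 0.1073, 0.2138]
contact_force: [0.6, -0.4, 0.1]
```

```bash
for i in 1 ; do python3 -m creep '[[255,0,0,0.3,0],[255,0,0,0.3,0]]' | grep -E "pos|force"; done;  python3 -m creep '[[255,0,0,0.3,0],[255,0,0,0.3,0],[255,0,0,0.3,0]]' | grep -E "pos|force"
```

```text
tool_pos: [0.5883, 0.1073, 0.2137]
contact_force: [0.1, 0.1, 1.2]
tool_pos: [0.5885, 0.1073, 0.2136]
contact_force: [0.9, -0.1, 2.7]
```

```bash
python3 -m creep '[[255,0,0,0.4,0],[255,0,0,0.4,0],[255,0,0,0.4,0]]' | grep -E "pos|force";python3 -m creep '[[255,0,0,0.3,0],[255,0,0,0.3,0],[255,0,0,0.3,0]]' | grep -E "pos|force"
```

```text
tool_pos: [0.5886, 0.1072, 0.2134]
contact_force: [0.5, -0.8, 4.8]
tool_pos: [0.5887, 0.1072, 0.2134]
contact_force: [-0.7, -0.2, 5.5]
```

```bash
python3 -m creep '[[255,0,-1,0,0],[255,0,-2,0,0],[255,0,-3,0,0],[255,0,-4,0,0],[255,0,-5,0,0],[255,0,-6,0,0]]' | grep -E "pos|force";python3 -m creep '[[255,0,-1,0,0],[255,0,-2,0,0],[255,0,-3,0,0],[255,0,-4,0,0],[255,0,-4,0,0]]' | grep -E "pos|force"; python3 -c "
from h import *
to(-.009,.214)
save('scene','a2.png',(290,120,100,75),8)"
```

```text
tool_pos: [0.5833, 0.1083, 0.2138]
contact_force: [0.3, -0.2, 6.3]
tool_pos: [0.5791, 0.1091, 0.2138]
contact_force: [-0.3, 0.0, 6.8]
shift mm [-0.6  8.7 -0.2] turn -0.0 t 6.2833 F [-0.26  0.03  6.75]
drill-frame x,y [ 0.6 -0.3] z 213.77
```

View pics/a2.png

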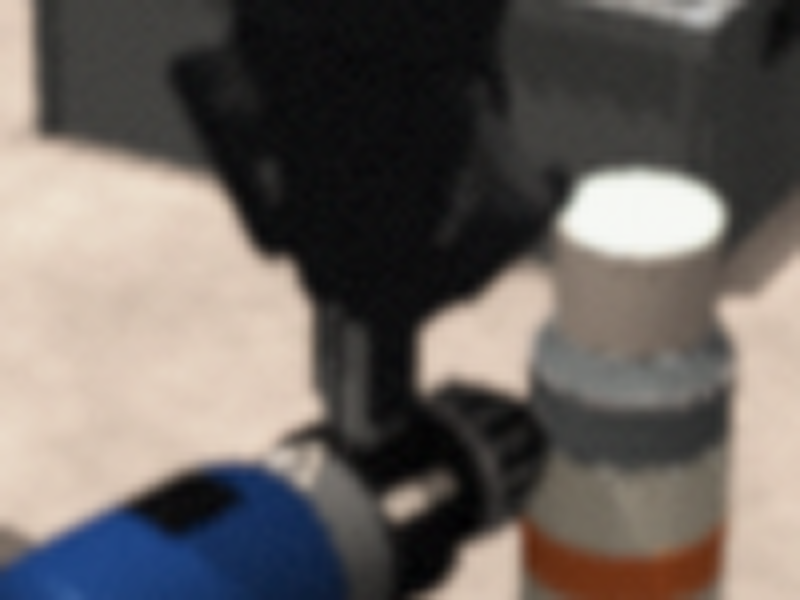

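The bar has moved up one click, from crop (430,525) to (422,495). It tracks the finger without slip and the drill hasn't moved. Dragging one more click, then lifting.

```bash
python3 -m creep '[[255,0,-1,0,0],[255,0,-2,0,0],[255,0,-3,0,0],[255,0,-4,0,0],[255,0,-5,0,0],[255,0,-6,0,0],[255,0,-7,0,0],[255,0,-8,0,0],[255,0,-9,0,0],[255,0,-9,0,0]]' | grep -E "pos|force";python3 -m creep '[[255,0,0,-3,0],[255,0,0,-8,0],[255,0,0,-10,0],[255,0,0,-10,0]]' | grep -E "pos|force"; python3 -c "
from h import *
to(-.009,.214)
save('scene','a3.png',(290,120,100,75),8)"
```

```text
tool_pos: [0.57, 0.1107, 0.2134]
contact_force: [1.0, -0.5, 5.3]
tool_pos: [0.5695, 0.1104, 0.2226]
contact_force: [0.7, 0.6, -0.4]
shift mm [-0.4 18.4  8.6] turn -0.0 t 7.5 F [ 0.73  0.61 -0.4 ]
drill-frame x,y [0.4 9.4] z 222.59
```

View pics/a3.png

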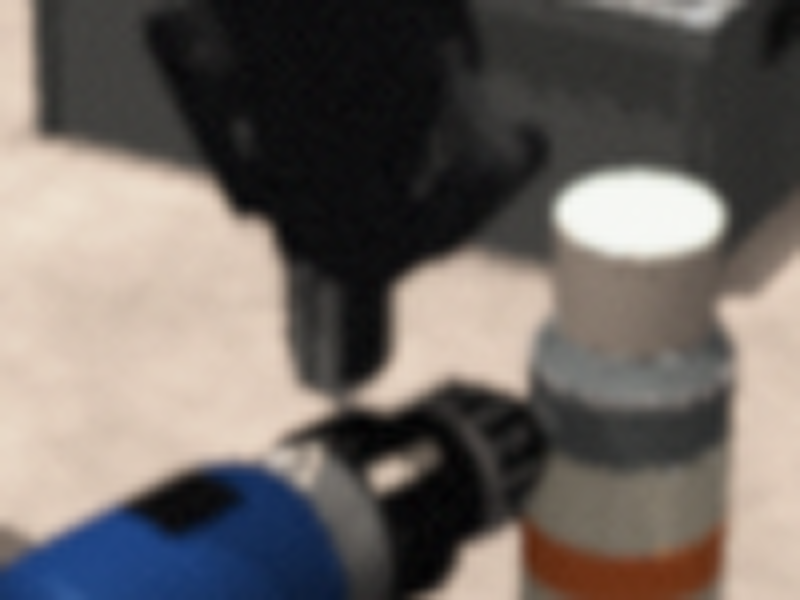

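The bar is at crop (402,468), which is −36°: two clicks done, drill still. Repeating the same stroke.

```bash
python3 -m creep '[[255,-0.4,8,0,0],[255,-0.4,16,0,0],[255,-0.4,18.4,0,0],[255,-0.4,18.4,4,0],[255,-0.4,18.4,8,0],[255,-0.4,18.4,8.8,0],[255,-0.4,18.4,8.8,0],[255,-0.4,18.4,8.8,0]]' | grep -E "pos|force";python3 -m creep '[[255,0,0,0.4,0],[255,0,0,0.7,0],[255,0,0,0.9,0],[255,0,0,0.9,0],[255,0,0,0.9,0]]' | grep -E "pos|force"; python3 -c "
from h import *
to(-.009,.214)"
```

```text
tool_pos: [0.5877, 0.1069, 0.2137]
contact_force: [1.4, -0.9, 1.1]
tool_pos: [0.5879, 0.1069, 0.2135]
contact_force: [-0.3, -0.8, 5.7]
shift mm [ 0.  -0.3 -0.5] turn -0.0 t 8.6333 F [-0.3  -0.82  5.66]
drill-frame x,y [-0.  -9.3] z 213.51
```

```bash
python3 -m creep '[[255,0,-1,0,0],[255,0,-2,0,0],[255,0,-3,0,0],[255,0,-4,0,0],[255,0,-5,0,0],[255,0,-6,0,0],[255,0,-7,0,0],[255,0,-8,0,0],[255,0,-9,0,0],[255,0,-9,0,0]]' | grep -E "pos|force";python3 -m creep '[[255,0,-1,0,0],[255,0,-2,0,0],[255,0,-3,0,0],[255,0,-4,0,0],[255,0,-5,0,0],[255,0,-6,0,0],[255,0,-7,0,0],[255,0,-8,0,0],[255,0,-9,0,0],[255,0,-9.5,0,0],[255,0,-9.5,0,0]]' | grep -E "pos|force";python3 -m creep '[[255,0,0,-3,0],[255,0,0,-10,0],[255,0,0,-30,0],[255,0,-20,-60,0],[255,-30,-20,-90,0],[255,-60,-20,-100,0],[255,-90,-20,-100,0],[255,-120,-20,-100,0],[255,-150,-20,-100,0],[255,-180,-20,-100,0],[255,-180,-20,-100,0]]' | grep -E "pos|force"; python3 -c "
from h import *
save('scene','a4.png',(290,120,100,75),8)
save('top','a5.png',(190,220,100,75),8)
for c in('scene','top'): print([(np.round(r['rect']),round(r['conf'],2)) for r in ctrl.boxes_of(c,'collar_bar')[:3]])"
```

```text
tool_pos: [0.579, 0.1086, 0.2138]
contact_force: [0.4, -0.2, 7.1]
tool_pos: [0.5697, 0.1104, 0.2139]
contact_force: [1.0, 0.1, 6.0]
tool_pos: [0.5187, -0.068, 0.3121]
contact_force: [-0.1, 0.0, -0.2]
[(array([328., 171.,  21.,  26.]), 0.72)]
[(array([234., 237.,  18.,  38.]), 0.61)]
```

View pics/a5.png

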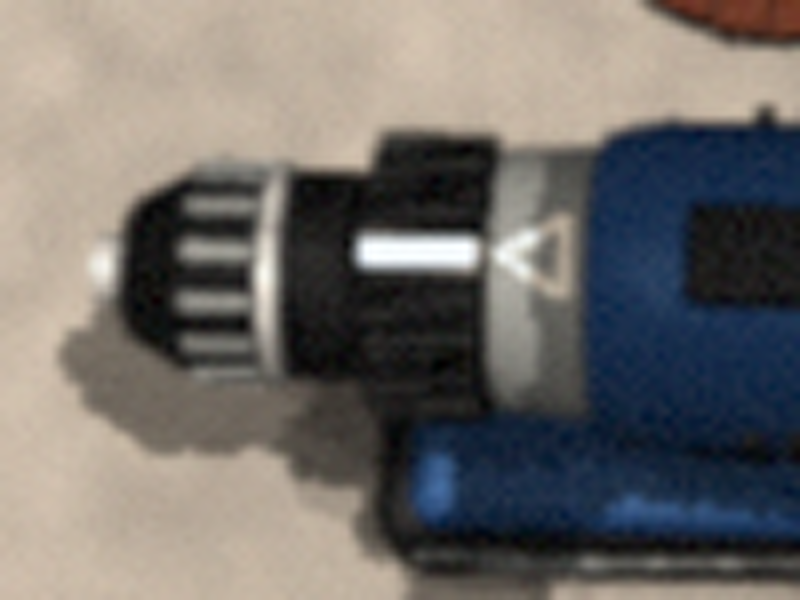

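View pics/a4.png

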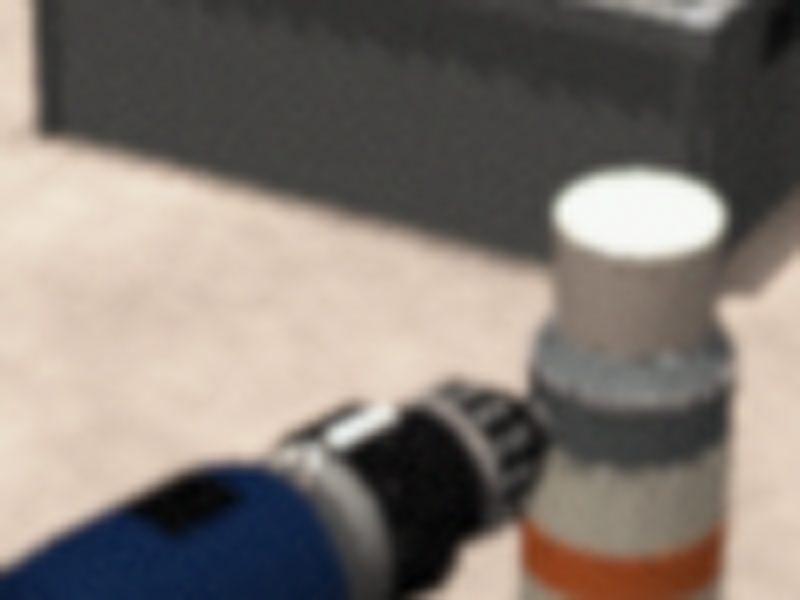

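The bar is at top pixel (242.3,251.5), against a prediction of (242.4,251.6) for 0 rad, and it lines up with the arrow. The drill stands where it was and the hand is clear.

```bash
python3 -m creep '[[255,0,0,0,0],[255,0,0,0,0],[255,0,0,0,0]]'; python3 -c "
from station import ctrl
print(ctrl.finish_job())"
```

```text
t: 11.75
tool_pos: [0.5199, -0.0633, 0.3126]
tool_rot: [-2.396, -2.031, 0.0]
contact_force: [0.5, 0.5, -0.3]
opening: 0.0003
the job is handed in; nothing more can be done
None
```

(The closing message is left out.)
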